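Unclip and lift the top parts tray

TASK

Take only the blue top tray off the nested stack and stand it upright in the middle of the green mat; the grey tray it is nested in must stay down in its rack and not come up with it. Sprung clips at both ends hold the blue tray down: free one end and then the other, each time pressing down the yellow tab at the opposite end until you feel the clips let go, and only then lift the tray by its black handle. Do not tip the blue tray far over, and leave the other things on the bench where they are.

Things in the scene. Friction and masses are not known exactly. Their poses are not given: they have to be found in the camera images.
- handle (a point): Centre of the blue tray's handle: black bar 100 mm along the point's x, 14 mm thick along y, 12 mm high, a steel leg under each end, 40 mm free below it. It is 94 mm above the board when nested, 78 mm above the tray's underside. x runs across the tray, y along it to the left tab, z up. The blue tray weighs 0.19 to 0.27 kg with the battery and carton fixed in it.
- tab_left (a point): Point to press, on top of the yellow tab at the blue tray's +y end, 100 mm from its middle, 49 mm above the board when nested. Tab 36 mm wide, ends 10 mm further out, nothing below it. Pivot: 50 mm inside. Pressing it levers the -y end up: force climbs to 10 to 25 N, then falls below half as that end snaps out, after 6 to 12 mm. That end then stands on its clips, 9 mm up, and its tab 13 mm up.
- tab_right (a point): The same point on the yellow tab at the -y end; pressing it frees the +y end. With both ends out the tray stands level on the clips, 9 mm higher than nested, and lifts freely. The travel needed differs from time to time and is larger for the second end; stopping early lets the end fall back.
- lower_rim (a point): Centre of the grey tray's mouth, level with its rim (100 x 100 mm, 44 mm above the board when down); axes as the nested blue tray's. At each end stand two black blocks (18 mm wide, at x +-34, y +-58 to +-78 mm, 18 mm above the rim), each with a sprung steel clip reaching 3 to 6 mm over the end of the blue flange; a clip swings up and springs back down under the flange.
- lower_tray (a joint): Height (m) the grey tray has risen on its vertical guides; 0 = down. Over 8 mm is too much; it drops back if let go. It weighs about 3 N: less than the clips of one end hold (5 N), so it comes up too if either end is still clipped. A 6 mm trial lift by the handle tells: free, the load is the blue tray's weight alone, else 3 N more.
- mat_top (a point): Centre of the top face of the green mat, 150 mm (x) by 160 mm (y), 4 mm thick, with a white border line, fixed on the plywood board (285 x 530 mm, its top 20 mm above the bench) that carries rack and mat.
- tray_bottom (a point): Centre of the blue tray's underside (axes as the handle's), 16 mm above the board when nested. Its body, 85 x 89 mm, 76 mm long near the bottom, hangs in the grey tray with 1.5 mm play; a 100 x 106 mm flange, 28 to 32 mm up, rests on the grey rim. Tipping it over 25 degrees is too far.
- marker: Loose bystander: white marker pen with blue cap, 138 mm.
- hex_keys: Loose bystander: red hex key holder, 86 mm.
- gauge: Loose bystander: round black pressure gauge, 87 mm, lying on its back.
- pcb_module: Loose bystander: green terminal board, 70 mm.
- nose_pliers: Loose bystander: pliers with orange handles, 151 mm.
- pressure_sensor: Loose bystander: grey and black pressure sensor, 148 mm.

How it is judged:
By the outcome, as a careful person would: the job done as asked, in the order asked, and still so for the second after the job is handed in, with the robot touching nothing.
It also fails if it takes over 64 s, if anything falls off the work surface, if the arm or the gripper's body presses on something with over 40 N, if the wrist force passes 120 N, or if a joint passes its speed limit or range.

ROBOT

A 7-joint arm with a two-finger parallel gripper is mounted at the origin on a cart in front of the work surface, level with it; the furniture and walls round the work are solid. World frame = base frame: x ahead of the robot, y to its left, z up, the work surface at z = 0. Lengths are in m, angles in rad, forces in N, time in s.
With the tool pointing down it reaches from about 0.35 to 0.9 m from the base axis. Payload 8.1 kg.
Tool frame: the origin (TCP) lies midway between the tips of the shut fingers; the grasp point (between the pads) lies 19 mm behind it; x points along the fingers, z is the direction in which the jaws open and shut, and the axes are right-handed (so a half turn about x gives the same grasp; the last joint's range is limited). The gripper opens to 92 mm and grips with 3 to 60 N. Pads are 19 mm wide; open, the fingers measure 130 mm over their backs; the gripper's body (75 mm by 190 mm) begins 47 mm behind the grasp point.
Start: joints at [1.202, 0.434, 0.025, 1.573, -0.012, 1.134, -0.075], TCP at [0.164, -0.603, 0.227] pointing down, gripper open.
Joint ranges: [-2.62, 2.62], [-0.44, 2.09], [-1.27, 1.32], [0.08, 2.57], [-1.32, 4.46], [0.12, 2], [-2.74, 2.74]. Speed limits (rad/s): [2.22, 2.22, 3.01, 3.01, 3.14, 3.14, 3.14].

INTERFACE

Orientations are given as a rotation vector (axis times angle).
In Python, from cell import arm, optics, finder gives the robot as it stands.
- The arm moves only by the tool send_rows, never from a script. Its argument "rows" is a list that holds one entry, the list of rows, each a list of 7 numbers: the shift along the tool's x, y, z in mm, then the turn, a rotation vector about the tool's x, y, z in degrees, then the opening in per cent of the stroke, from 0 (shut) to 100 (fully open). A call has exactly 8 rows; each row is the pose to reach, as a shift and turn from the pose commanded when the call began, along the tool's axes at that moment; what a row does not reach only later rows make up. A row lasts 1/10 s, in which the tool goes at most 50 mm and 8.59 degrees, less where a joint would pass 70% of its speed; a pose out of reach is approached as far as the arm can. A call with a gripper value outside its range is refused whole. The fingers move at their own pace and stop on an object; "grip_force" is the grip in N (left out, the last holds). Time passes only in rows, so rows that repeat a pose let the fingers close, or fill a call up. It gives the time, the measured TCP pose, the force and the opening at its end, in the units of the state.
- arm.observe(): the state, without advancing time (a new reading comes with each control period).
- optics.get_image(name): name is "scene" or "top" or "wrist"; returns (picture, depth): 384x512x3 uint8, red, green, blue; 384x512 float32, m along the optical axis (not along the pixel's ray), 0 where there is no reading.
- optics.get_calibration(name): a dict with "camera_matrix" (3x3 intrinsics, pixels), "position" and "orientation" of the camera in the world; the wrist camera has in their place "T_tool_cam" (4x4, takes a point from camera to tool coordinates, whose origin is the TCP and whose axes are the tool frame's). Camera axes: x right, y up, looking along -z (the intrinsics and any distortion apply to the point x, -y, -z); pixel columns grow to the right and rows downward; lengths in m; the calibration is good to about 2 mm. The wrist camera is an equidistant fisheye: a pixel r from the principal point sees the ray r / f radians off the axis. A picture is of the moment at which its call begins: read the wrist's pose just before it. get_calibration takes no time and is no camera call.
- arm.sign_off(): hands the job in, once; it reports no verdict.
Trained networks look in the newest picture that a camera, given by its name, has taken for a name from the list of things; names that differ only in an ending like _2 or _b are one class to them, and where a whole thing is asked for, a point or a joint stands for the part that bears it (a point fixed in the world has none). Each returns a list of dicts, best first, with "confidence" (0 to 1); they miss things now and then, are a little off and sometimes report something else, mostly with a low value. They report only what shows in the picture. A call takes as long as a camera call.
- finder.search_frame(camera, thing): "bbox" ([left, top, width, height] in pixels, round what is visible of it).
- finder.regions_of(camera, thing): "region" (384x512 bool, what is visible of it) and "bbox" ([left, top, width, height] in pixels, round what is visible of it).
- finder.place_of(camera, thing): "xy" ([column, row] in pixels: a listed point, or the origin of a listed thing).
The state is a dict: "clock": time; "joints": joint angles; "dq": joint speeds; "joint_efforts": joint torques, N m; "position": TCP position; "ee_rot": TCP orientation; "force": force on the tool from outside, world axes, zero at the start; "ft_torque": the same for the moment, N m; "width": opening from 0.0 (shut) to 1.0 (fully open).
Only numpy, scipy, OpenCV 4.12 (cv2) and the standard library are available. Lean on these libraries where they do the work, as an engineer would, in place of code of your own. Each camera call takes 0.05 s, during which the arm holds its last target.

## Working session

There is one attempt and no reset: what is moved stays moved. The work goes in short steps, Python scripts to look and compute and a tool call to move; the robot and the scene stay as the last step left them, time stands still between calls to the robot, and variables do not carry over. Pictures are saved under pics/ and viewed, and the job is handed in when it is done.

Besides the shell and the picture viewer there is one more tool, called after "Emit:" as name(argument=value, ...) on one line, values as JSON. send_rows: Moves the arm, as the interface text tells. Its arguments: {"type":"object","properties":{"rows":{"type":"array"},"grip_force":{"type":"number"}},"required":["rows"]}

```bash
mkdir -p pics; ls; cat > h.py <<'E'
import numpy as np, cv2
from scipy.spatial.transform import Rotation as R
from cell import arm, optics, finder
def save(n,name):
    p,d=optics.get_image(n); cv2.imwrite('pics/'+name+'.png',cv2.cvtColor(p,cv2.COLOR_RGB2BGR)); return p,d
E
python3 - <<'E'
from h import *
print(arm.observe())
for n in ('scene','top'):
    p,d=save(n,n+'0'); print(n,optics.get_calibration(n))
print(optics.get_calibration('wrist'))
for n in ('scene','top'):
  for t in ('handle','tab_left','tab_right','lower_rim','mat_top'):
    r=finder.place_of(n,t)
    print(n,t,[(np.round(x['xy'],1),round(x['confidence'],2)) for x in r[:2]])
print(arm.observe()['clock'])
E
```

```text
pics
{'clock': 0.0, 'joints': array([ 1.20236197,  0.43525584,  0.02496127,  1.57407946, -0.01162261,
        1.13396082, -0.07512296]), 'dq': array([ 0.00067887, -0.00013758, -0.00166359,  0.00059354, -0.00225457,
       -0.00145215,  0.00049647]), 'joint_efforts': array([-2.76925181e-03, -6.67842793e+01,  9.83952396e-01, -3.14462113e+01,
       -6.04562648e-02,  4.30471008e-02,  1.76369977e-04]), 'position': array([ 0.16402732, -0.60258227,  0.22593122]), 'ee_rot': array([ 1.01214178,  1.32460872, -1.01072532]), 'force': array([-0.09425053, -0.38261689,  0.26479868]), 'ft_torque': array([0.04356649, 0.00422117, 0.02120968]), 'width': 1.0018511218319286}
scene {'camera_matrix': array([[403.28905396,   0.        , 256.63894875],
       [  0.        , 403.28905396, 186.97835213],
       [  0.        ,   0.        ,   1.        ]]), 'position': array([-0.13291039,  0.61378929,  0.77106139]), 'orientation': array([ 0.51088691, -1.00246817, -2.0274463 ])}
top {'camera_matrix': array([[410.56885931,   0.        , 251.96461583],
       [  0.        , 410.56885931, 193.86141126],
       [  
[... 484 characters left out ...]
9306e-01,
         8.12349256e-02],
       [ 9.99999937e-01,  3.09978834e-04,  1.74282796e-04,
        -3.37709202e-04],
       [ 0.00000000e+00,  0.00000000e+00,  0.00000000e+00,
         1.00000000e+00]])}
scene handle [(array([308.1, 183.6]), 0.59)]
scene tab_left [(array([273.3, 205.6]), 0.86)]
scene tab_right [(array([335.2, 190.6]), 0.55)]
scene lower_rim [(array([305.5, 197.3]), 0.69), (array([309.4, 185. ]), 0.21)]
scene mat_top [(array([215., 232.]), 0.89)]
top handle [(array([305.3, 224.4]), 0.88), (array([234.9, 121. ]), 0.24)]
top tab_left [(array([263. , 219.8]), 0.72)]
top tab_right [(array([336. , 237.1]), 0.59)]
top lower_rim []
top mat_top [(array([204.1, 205.8]), 0.93)]
0.6
```

View pics/scene0.png

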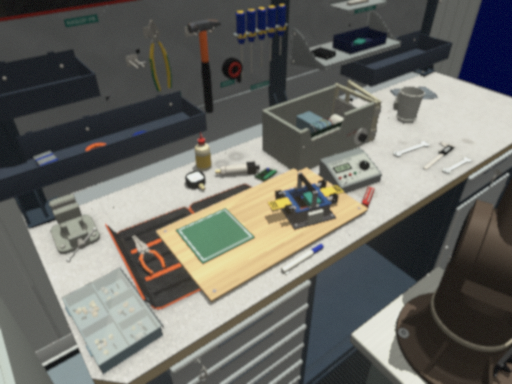

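View pics/top0.png

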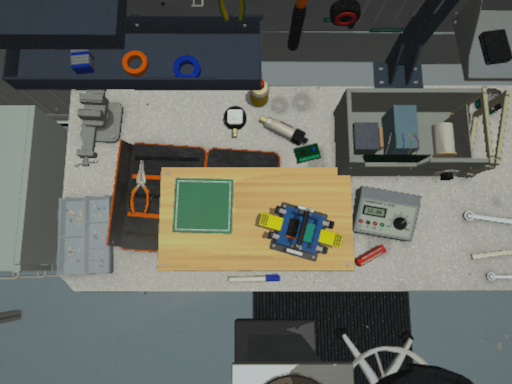

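```bash
cat >> h.py <<'E'
def cam(n):
    c=optics.get_calibration(n); return c['camera_matrix'],np.array(c['position']),R.from_rotvec(c['orientation']).as_matrix()
def ray(n,uv):
    K,p,M=cam(n); d=np.array([(uv[0]-K[0,2])/K[0,0],-(uv[1]-K[1,2])/K[1,1],-1.]); return p,M@d
def at_z(n,uv,z):
    p,d=ray(n,uv); return p+d*(z-p[2])/d[2]
def at_d(n,uv,dep):
    p,d=ray(n,uv); return p+d*dep
def proj(n,X):
    K,p,M=cam(n); c=M.T@(np.asarray(X)-p); return K[0,0]*c[0]/-c[2]+K[0,2], K[1,1]*-c[1]/-c[2]+K[1,2]
def cloud(n,d):
    K,p,M=cam(n); v,u=np.mgrid[:384,:512]
    P=np.stack([(u-K[0,2])/K[0,0]*d,-(v-K[1,2])/K[1,1]*d,-d],-1)
    return P@M.T+p
E
python3 - <<'E'
from h import *
Z=dict(handle=.114,tab_left=.069,tab_right=.069,lower_rim=.064,mat_top=.024)
P={'scene':dict(handle=(308.1,183.6),tab_left=(273.3,205.6),tab_right=(335.2,190.6),lower_rim=(305.5,197.3),mat_top=(215,232)),
'top':dict(handle=(305.3,224.4),tab_left=(263,219.8),tab_right=(336,237.1),mat_top=(204.1,205.8))}
for n in P:
  pic,d=save(n,n+'1')
  C=cloud(n,d)
  for t,uv in P[n].items():
    u,v=map(int,np.round(uv)); print(n,t,np.round(at_z(n,uv,Z[t]),4),np.round(C[v,u],4))
  np.save(n+'C.npy',C); cv2.imwrite('pics/%s_z.png'%n,cv2.resize(cv2.cvtColor(pic,cv2.COLOR_RGB2BGR)[130:300,130:390],None,fx=3,fy=3,interpolation=cv2.INTER_CUBIC))
E
```

```text
scene handle [ 0.4909 -0.0217  0.114 ] [ 0.4852 -0.0156  0.1188]
scene tab_left [0.5169 0.0777 0.069 ] [0.5159 0.0796 0.0692]
scene tab_right [ 0.4624 -0.1037  0.069 ] [ 0.4606 -0.1009  0.07  ]
scene lower_rim [ 0.4953 -0.0206  0.064 ] [ 0.4977 -0.0249  0.0615]
scene mat_top [0.5668 0.2363 0.024 ] [0.5685 0.2354 0.0222]
top handle [ 0.5037 -0.0282  0.114 ] [ 0.5036 -0.026   0.1251]
top tab_left [0.5205 0.0759 0.069 ] [0.52   0.0758 0.0686]
top tab_right [ 0.4752 -0.1134  0.069 ] [ 0.4755 -0.1137  0.0676]
top mat_top [0.5643 0.2352 0.024 ] [0.5639 0.2356 0.0229]
```

View pics/top_z.png

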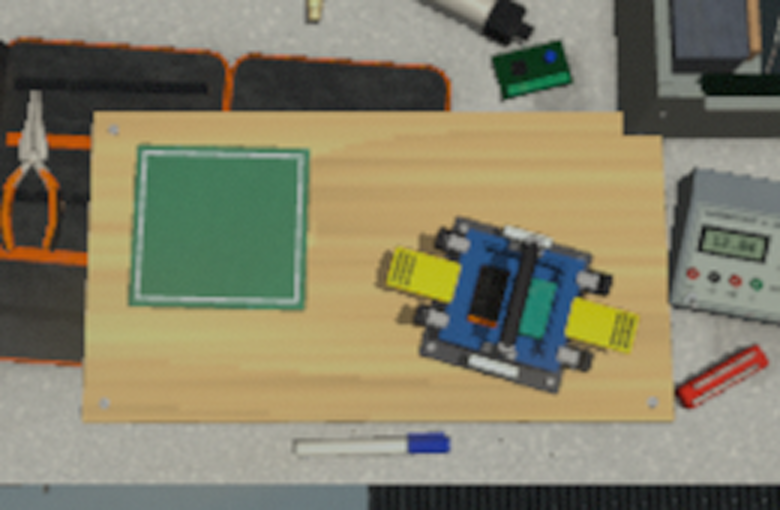

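View pics/scene_z.png

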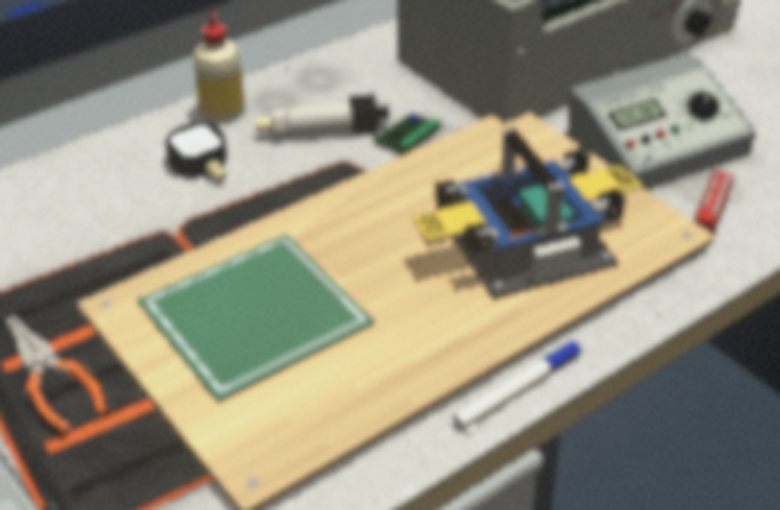

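The top view shows the stack at about (302,231) px, with yellow tabs at (263,220) and (336,238), and the mat at (204,206). Next I refine the stack's axes from the yellow segmentation.

```bash
python3 - <<'E'
from h import *
for n in ('top','scene'):
  im=cv2.imread('pics/%s1.png'%n); hsv=cv2.cvtColor(im,cv2.COLOR_BGR2HSV)
  m=(cv2.inRange(hsv,(24,150,110),(34,255,255)))
  k,l,s,c=cv2.connectedComponentsWithStats(m)
  C=np.load(n+'C.npy'); ends=[]
  for i in range(1,k):
    if s[i,4]<60: continue
    cc=c[i]
    if not(240<cc[0]<350 and 170<cc[1]<260): continue
    v,u=np.where(l==i)
    X=np.array([at_z(n,(a,b),.069) for a,b in zip(u,v)])
    print(n,s[i],np.round(cc,1),X.mean(0).round(4)); ends.append(X)
  a,b=[e[:,:2] for e in ends[:2]]
  dy=(a.mean(0)-b.mean(0)); 
  if dy[1]<0:a,b=b,a;dy=-dy
  dy/=np.linalg.norm(dy); o=(a.mean(0)+b.mean(0))/2
  dx=np.array([dy[1],-dy[0]])
  print('axis y',dy,np.degrees(np.arctan2(-dy[0],dy[1])))
  for q in (a,b): 
    s_=(q-o)@dy;t=(q-o)@dx; print('along',np.percentile(s_,[2,98]),'across',np.percentile(t,[2,98]))
  sa=np.percentile((a-o)@dy,99);sb=np.percentile((b-o)@dy,1); print('centre',o+dy*(sa+sb)/2,'half',(sa-sb)/2)
  # mat
  m=cv2.inRange(hsv,(55,60,40),(90,255,200));k,l,s,c=cv2.connectedComponentsWithStats(m)
  i=1+np.argmax(s[1:,4]); cnt=cv2.findContours((l==i).astype(np.uint8),0,2)[0][0]
  W=np.array([at_z(n,p[0],.024)[:2] for p in cnt],np.float32); print('mat',cv2.minAreaRect(W))
E
```

```text
top [259 212  24  19 314] [270.4 221. ] [0.5173 0.0566 0.069 ]
top [319 229  24  19 312] [330.4 238.1] [ 0.4727 -0.0986  0.069 ]
axis y [0.27601727 0.96115268] -16.022646153817885
along [0.05296254 0.10851494] across [-0.01752607  0.01771956]
along [-0.10851232 -0.05351161] across [-0.01729185  0.01740152]
centre [ 0.49503862 -0.02097329] half 0.10920021254315326
mat ((0.5663614869117737, 0.23866838216781616), (0.13902799785137177, 0.12851428985595703), 88.28659057617188)
scene [322 188  17   7  73] [329.3 190.7] [ 0.4722 -0.0901  0.069 ]
scene [273 199  16  10  76] [280.7 203.2] [0.5128 0.0552 0.069 ]
axis y [0.268592   0.96325404] -15.580499747430178
along [0.05594566 0.09998814] across [-0.01411295  0.01782295]
along [-0.09490797 -0.0591437 ] across [-0.01262787  0.01625772]
centre [ 0.49328983 -0.01457028] half 0.0987091776376845
mat ((0.5658599734306335, 0.23982036113739014), (0.13273414969444275, 0.12374452501535416), 88.82341766357422)
```

```bash
cat >> h.py <<'E'
yaw0=np.radians(-16.0); O=np.array([.495,-.021]); DY=np.array([-np.sin(yaw0),np.cos(yaw0)]); DX=np.array([np.cos(yaw0),np.sin(yaw0)])
def goal(p,zdir):
    "relative move to TCP p, tool x down, jaw axis along +-zdir(world 2D), choose nearer"
    s=arm.observe(); Rc=R.from_rotvec(s['ee_rot']); best=None
    for sg in (1,-1):
        z=np.array([*(sg*np.asarray(zdir)),0.]); z/=np.linalg.norm(z); x=np.array([0,0,-1.]); y=np.cross(z,x)
        Rt=R.from_matrix(np.stack([x,y,z],1)); rel=Rc.inv()*Rt
        if best is None or rel.magnitude()<best[1].magnitude(): best=(Rt,rel)
    sh=Rc.inv().apply(np.asarray(p)-s['position'])*1000
    print('shift',sh.round(1),'turn',np.degrees(best[1].as_rotvec()).round(1)); return sh,best[1]
E
python3 - <<'E'
from h import *
s=arm.observe(); print(R.from_rotvec(s['ee_rot']).as_matrix().round(3), s['clock'])
print('L',O+.1*DY,'R',O-.1*DY)
p=O-.1*DY
goal([*p,.20],DX); goal([*p,.20],DY)
E
```

```text
[[-0.     0.965  0.263]
 [-0.     0.263 -0.965]
 [-1.    -0.     0.   ]] 0.7
L [0.52256374 0.07512617] R [ 0.46743626 -0.11712617]
shift [  26.7  420.3 -389.3] turn [-58.8   0.    0. ]
shift [  26.7  420.3 -389.3] turn [31.2  0.   0. ]
```

Emit:
send_rows(rows=[[[0, 26, -24, -3.6, 0, 0, 0], [0, 52, -48, -7.2, 0, 0, 0], [0, 79, -73, -11, 0, 0, 0], [0, 105, -97, -14.6, 0, 0, 0], [0, 131, -121, -18.3, 0, 0, 0], [0, 157, -146, -22, 0, 0, 0], [0, 184, -170, -25.6, 0, 0, 0], [0, 210, -195, -29.4, 0, 0, 0]]])

```text
clock: 1.5
position: [0.3163, -0.3586, 0.227]
ee_rot: [0.617, 1.481, -0.617]
force: [1.1, 0.3, -0.4]
width: 0.353
```

```bash
python3 - <<'E'
from h import *
s=arm.observe(); print(s['clock'],s['position'],s['joints'].round(2),s['width'])
p=O-.1*DY
goal([*p,.18],DX)
E
```

```text
1.5 [ 0.31631456 -0.3585855   0.22699197] [ 0.91  0.21 -0.2   1.91  0.05  1.03 -0.11] 0.3527213068606696
shift [ 46.9 277.3 -65. ] turn [-29.2   0.    0. ]
```

Emit:
send_rows(rows=[[[0, 40, -9, -4.2, 0, 0, 0], [0, 80, -19, -8.4, 0, 0, 0], [0, 120, -28, -12.6, 0, 0, 0], [5, 160, -37, -17, 0, 0, 0], [12, 200, -47, -21, 0, 0, 0], [24, 240, -56, -25, 0, 0, 0], [36, 270, -63, -28.5, 0, 0, 0], [46, 277, -65, -29.2, 0, 0, 0]]])

```text
clock: 2.3
position: [0.4689, -0.1152, 0.1805]
ee_rot: [0.217, 1.559, -0.215]
force: [-1.0, -0.4, -0.8]
width: 0.006
```

```bash
python3 - <<'E'
from h import *
s=arm.observe(); print(s['clock'],s['position'],s['joints'].round(2),s['width'])
p=O-.1*DY
goal([*p,.075],DX)
save('wrist','w1'); s=arm.observe();print(s['position'])
for t in ('tab_right','handle','tab_left'):
    print(t,[(np.round(x['xy'],1),round(x['confidence'],2)) for x in finder.place_of('wrist',t)[:2]])
E
```

```text
2.3 [ 0.46888472 -0.11522232  0.18050423] [ 0.5   0.29 -0.46  1.94  0.16  0.94 -0.31] 0.0058045437592799945
shift [105.5  -2.4  -1. ] turn [ 0.2  0.1 -0.1]
[ 0.46756796 -0.11600334  0.17896745]
tab_right [(array([255.1, 196.7]), 0.96), (array([255.9,  85. ]), 0.73)]
handle [(array([260. ,  86.6]), 0.77)]
tab_left []
```

View pics/w1.png

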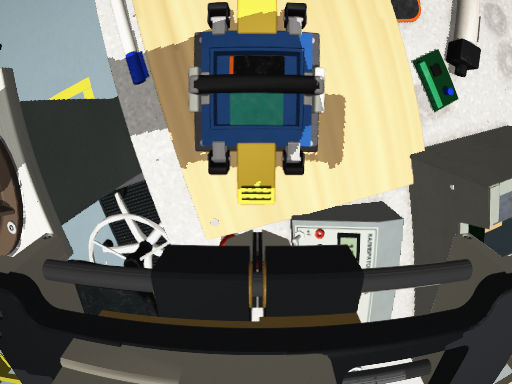

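```bash
cat >> h.py <<'E'
def wz(uv,z,s=None):
    s=s or arm.observe(); c=optics.get_calibration('wrist'); K=c['camera_matrix']; T=np.array(c['T_tool_cam'])
    d=np.array([uv[0]-K[0,2],uv[1]-K[1,2]]); r=np.linalg.norm(d); th=r/K[0,0]
    v=np.array([np.sin(th)*d[0]/r,-np.sin(th)*d[1]/r,-np.cos(th)])
    Rc=R.from_rotvec(s['ee_rot']).as_matrix(); o=s['position']+Rc@T[:3,3]; w=Rc@T[:3,:3]@v
    return o+w*(z-o[2])/w[2]
E
python3 - <<'E'
from h import *
a=wz((255.1,196.7),.069);print('tab',a, 'exp',O-.1*DY)
h=wz((260,86.6),.114);h2=wz((257.5,84),.114);print('handle',h,h2)
for uv in ((237,203),(274,203)): print('corner',wz(uv,.069))
for uv in ((193,84),(323,84)): print('hand end',wz(uv,.114))
print('exp corners',O-.11*DY-.018*DX,O-.11*DY+.018*DX)
C=np.load('topC.npy'); print('meter',C[188:238,358:418].reshape(-1,3)[:,2].max(), C[188:238,350:362,1].max(), [ (u,C[215,u].round(3)) for u in range(346,372,4)])
goal([*(O-.1*DY),.075],DX)
E
```

```text
tab [ 0.46404545 -0.12335514  0.069     ] exp [ 0.46743626 -0.11712617]
handle [ 0.49599232 -0.02870603  0.114     ] [ 0.49476586 -0.02628671  0.114     ]
corner [ 0.44555101 -0.12456323  0.069     ]
corner [ 0.47967524 -0.13453418  0.069     ]
hand end [ 0.4484966  -0.01138756  0.114     ]
hand end [ 0.54255037 -0.03882932  0.114     ]
exp corners [ 0.44737718 -0.12177731] [ 0.4819826  -0.13170026]
meter 1.1363403063401636 -0.16156008481617662 [(346, array([ 0.539, -0.154,  0.02 ])), (350, array([ 0.539, -0.164,  0.021])), (354, array([ 0.537, -0.172,  0.033])), (358, array([ 0.535, -0.179,  0.048])), (362, array([ 0.536, -0.19 ,  0.046])), (366, array([ 0.535, -0.2  ,  0.051])), (370, array([ 0.535, -0.21 ,  0.053]))]
shift [105.7   3.2   0.2] turn [-0.3 -0.   0. ]
```

Wrist view: right tab stripes at about (255,195) px and handle at (258,84). Both agree with the top-view estimate to 3 mm, and the meter is low. Now I descend.

Emit:
send_rows(rows=[[[18, 1, 0, 0, 0, 0, 0], [36, 1, 0, 0, 0, 0, 0], [54, 1, 0, 0, 0, 0, 0], [70, 1, 0, 0, 0, 0, 0], [85, 1, 0, 0, 0, 0, 0], [96, 1, 0, 0, 0, 0, 0], [103, 1, 0, 0, 0, 0, 0], [104, 1, 0, 0, 0, 0, 0]]])

```text
clock: 3.3
position: [0.4669, -0.1187, 0.0764]
ee_rot: [0.222, 1.56, -0.223]
force: [-0.9, -0.2, -0.1]
width: 0.008
```

```bash
sed -i 's/O=np.array(\[.495,-.021\])/O=np.array([.4945,-.023])/' h.py; python3 - <<'E'
from h import *
s=arm.observe(); print(s['clock'],s['position'],s['force'])
goal([*(O-.1*DY),.075],DX)
E
```

```text
3.3 [ 0.46693931 -0.11868789  0.07640432] [-0.8740832  -0.18598187 -0.12654718]
shift [ 1.4 -0.4  0.1] turn [-0.3 -0.   0. ]
```

Emit:
send_rows(rows=[[[1.5, 0, 0, 0, 0, 0, 0], [3, 0, 0, 0, 0, 0, 0], [4.5, 0, 0, 0, 0, 0, 0], [6, 0, 0, 0, 0, 0, 0], [7.5, 0, 0, 0, 0, 0, 0], [9, 0, 0, 0, 0, 0, 0], [10, 0, 0, 0, 0, 0, 0], [10, 0, 0, 0, 0, 0, 0]]])

```text
clock: 4.1
position: [0.4675, -0.1182, 0.0675]
ee_rot: [0.221, 1.559, -0.222]
force: [-5.0, 1.1, 15.1]
width: 0.003
```

Emit:
send_rows(rows=[[[0.2, 0, 0, 0, 0, 0, 0], [0.4, 0, 0, 0, 0, 0, 0], [0.6, 0, 0, 0, 0, 0, 0], [0.8, 0, 0, 0, 0, 0, 0], [1, 0, 0, 0, 0, 0, 0], [1.2, 0, 0, 0, 0, 0, 0], [1.4, 0, 0, 0, 0, 0, 0], [1.5, 0, 0, 0, 0, 0, 0]]])

```text
clock: 4.9
position: [0.4675, -0.1182, 0.0663]
ee_rot: [0.221, 1.559, -0.222]
force: [-5.1, -1.1, 17.4]
width: 0.008
```

Emit:
send_rows(rows=[[[0.3, 0, 0, 0, 0, 0, 0], [0.6, 0, 0, 0, 0, 0, 0], [0.9, 0, 0, 0, 0, 0, 0], [1.2, 0, 0, 0, 0, 0, 0], [1.5, 0, 0, 0, 0, 0, 0], [1.8, 0, 0, 0, 0, 0, 0], [2, 0, 0, 0, 0, 0, 0], [2, 0, 0, 0, 0, 0, 0]]])

```text
clock: 5.7
position: [0.4676, -0.1183, 0.064]
ee_rot: [0.221, 1.559, -0.222]
force: [-2.3, -0.8, 10.4]
width: 0.005
```

Emit:
send_rows(rows=[[[0.2, 0, 0, 0, 0, 0, 0], [0.4, 0, 0, 0, 0, 0, 0], [0.6, 0, 0, 0, 0, 0, 0], [0.8, 0, 0, 0, 0, 0, 0], [1, 0, 0, 0, 0, 0, 0], [1.2, 0, 0, 0, 0, 0, 0], [1.4, 0, 0, 0, 0, 0, 0], [1.5, 0, 0, 0, 0, 0, 0]]])

```text
clock: 6.5
position: [0.4675, -0.1183, 0.0619]
ee_rot: [0.221, 1.559, -0.222]
force: [0.2, -1.5, 2.6]
width: 0.007
```

```bash
python3 - <<'E'
from h import *
p,d=save('scene','s2'); print(arm.observe()['force'])
cv2.imwrite('pics/s2z.png',cv2.resize(cv2.imread('pics/s2.png')[130:260,220:390],None,fx=4,fy=4,interpolation=cv2.INTER_CUBIC))
E
```

```text
[-0.55261201 -1.53222347  2.13059497]
```

View pics/s2z.png

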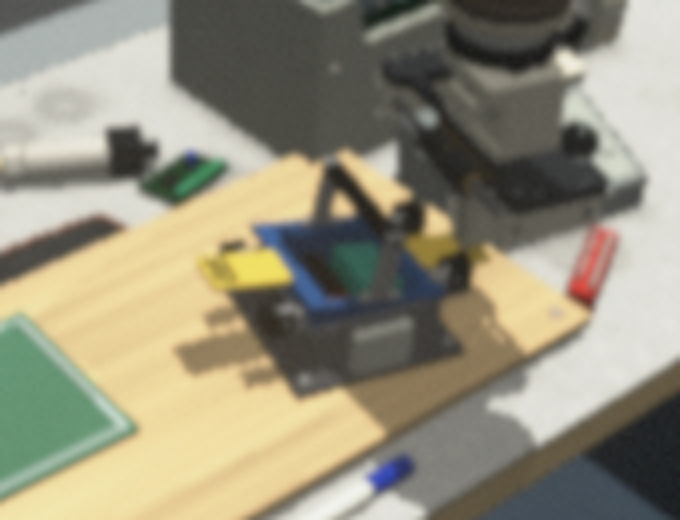

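The force fell from 17 N to 2.5 N after about 8 mm, and the left end is visibly up. I press 1.5 mm more to be sure, then go up.

Emit:
send_rows(rows=[[[0.5, 0, 0, 0, 0, 0, 0], [1, 0, 0, 0, 0, 0, 0], [1.5, 0, 0, 0, 0, 0, 0], [1.5, 0, 0, 0, 0, 0, 0], [0, 0, 0, 0, 0, 0, 0], [-3, 0, 0, 0, 0, 0, 0], [-7, 0, 0, 0, 0, 0, 0], [-12, 0, 0, 0, 0, 0, 0]]])

```text
clock: 7.35
position: [0.4669, -0.1175, 0.0739]
ee_rot: [0.222, 1.56, -0.221]
force: [-0.8, 0.5, 0.6]
width: 0.006
```

Emit:
send_rows(rows=[[[-15, 0, 0, 0, 0, 0, 0], [-35, 0, 0, 0, 0, 0, 0], [-60, 0, 0, 0, 0, 0, 0], [-80, 5, 0, 0, 0, 0, 0], [-90, 35, 0, 0, 0, 0, 0], [-92, 75, 0, 0, 0, 0, 0], [-92, 110, 0, 0, 0, 0, 0], [-92, 125, 0, 0, 0, 0, 0]]])

```text
clock: 8.15
position: [0.5026, 0.0063, 0.1664]
ee_rot: [0.22, 1.559, -0.217]
force: [-0.4, 0.6, -0.2]
width: 0.008
```

```bash
python3 - <<'E'
from h import *
s=arm.observe(); print(s['clock'],s['position'],s['joints'].round(2))
p,d=save('scene','s3')
cv2.imwrite('pics/s3z.png',cv2.resize(cv2.imread('pics/s3.png')[130:260,220:390],None,fx=4,fy=4,interpolation=cv2.INTER_CUBIC))
goal([*(O+.1*DY),.175],DX)
E
```

```text
8.15 [0.50259304 0.00626557 0.16643753] [ 0.27  0.35 -0.49  1.91  0.2   0.93 -0.6 ]
shift [-8.4 68.2  0.5] turn [ 0.1  0.  -0.2]
```

View pics/s3z.png

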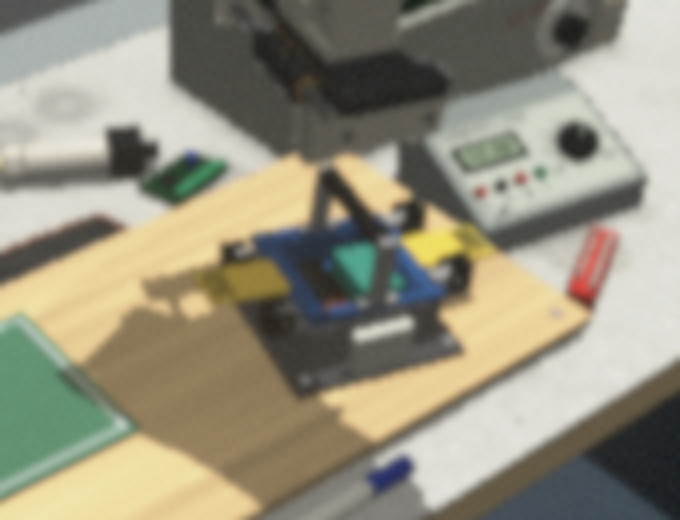

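```bash
python3 - <<'E'
from h import *
p,d=optics.get_image('scene'); C=cloud('scene',d)
hsv=cv2.cvtColor(p,cv2.COLOR_RGB2HSV); 
for (a,b) in ((265,292),(320,345)):
  m=cv2.inRange(hsv,(20,140,60),(35,255,255)).astype(bool); mm=np.zeros_like(m); mm[180:212,a:b]=m[180:212,a:b]
  Q=C[mm]; print(mm.sum(),np.median(Q,0).round(4),np.percentile(Q[:,2],[10,50,90]).round(4))
C0=np.load('sceneC.npy'); print([C0[y,x].round(3) for x,y in ((278,203),(330,191))])
E
```

```text
135 [0.513  0.0542 0.0802] [0.0774 0.0802 0.0827]
92 [ 0.4709 -0.0902  0.0669] [0.0646 0.0669 0.0706]
[array([0.516, 0.062, 0.071]), array([-0.133,  0.614,  0.771])]
```

The left tab now stands at z≈0.081, so the first end is out. On to the left tab.

Emit:
send_rows(rows=[[[-5, 12, 0, 0, 0, 0, 0], [-5, 30, 0, 0, 0, 0, 0], [-3, 50, 0, 0, 0, 0, 0], [0, 63, 0, 0, 0, 0, 0], [20, 67, 0, 0, 0, 0, 0], [45, 68, 0, 0, 0, 0, 0], [65, 68, 0, 0, 0, 0, 0], [75, 68, 0, 0, 0, 0, 0]]])

```text
clock: 9.05
position: [0.5201, 0.0666, 0.0891]
ee_rot: [0.221, 1.562, -0.223]
force: [1.1, 0.4, 0.0]
width: 0.005
```

```bash
python3 - <<'E'
from h import *
s=arm.observe(); print(s['clock'],s['position'],s['force'])
goal([*(O+.1*DY),.085],DX)
E
```

```text
9.05 [0.52012381 0.06659507 0.08912165] [1.11367307 0.35956775 0.00370309]
shift [4.1 6.8 0. ] turn [-0.2 -0.1  0.1]
```

Emit:
send_rows(rows=[[[0, 1, 0, 0, 0, 0, 0], [0, 2, 0, 0, 0, 0, 0], [0, 3, 0, 0, 0, 0, 0], [1, 3, 0, 0, 0, 0, 0], [2, 3, 0, 0, 0, 0, 0], [3, 3, 0, 0, 0, 0, 0], [4, 3, 0, 0, 0, 0, 0], [4, 3, 0, 0, 0, 0, 0]]])

```text
clock: 9.85
position: [0.5218, 0.0702, 0.0866]
ee_rot: [0.222, 1.56, -0.222]
force: [-0.3, 0.8, -1.3]
width: 0.001
```

```bash
python3 - <<'E'
from h import *
s=arm.observe(); print(s['clock'],s['position'],s['force'])
goal([*(O+.1*DY),.085],DX)
E
```

```text
9.85 [0.52183632 0.07017941 0.08656265] [-0.30059441  0.82145364 -1.29230182]
shift [ 1.6  2.9 -0.6] turn [-0.2 -0.   0. ]
```

Emit:
send_rows(rows=[[[0, 1.5, 0, 0, 0, 0, 0], [0, 2.5, 0, 0, 0, 0, 0], [1.5, 2.5, 0, 0, 0, 0, 0], [3, 2.5, 0, 0, 0, 0, 0], [4.5, 2.5, 0, 0, 0, 0, 0], [6, 2.5, 0, 0, 0, 0, 0], [8, 2.5, 0, 0, 0, 0, 0], [8, 2.5, 0, 0, 0, 0, 0]]])

```text
clock: 10.65
position: [0.523, 0.0732, 0.0796]
ee_rot: [0.222, 1.558, -0.221]
force: [-4.2, -0.7, 14.4]
width: 0.003
```

Emit:
send_rows(rows=[[[0.4, 0, 0, 0, 0, 0, 0], [0.8, 0, 0, 0, 0, 0, 0], [1.2, 0, 0, 0, 0, 0, 0], [1.6, 0, 0, 0, 0, 0, 0], [2, 0, 0, 0, 0, 0, 0], [2.4, 0, 0, 0, 0, 0, 0], [2.5, 0, 0, 0, 0, 0, 0], [2.5, 0, 0, 0, 0, 0, 0]]])

```text
clock: 11.45
position: [0.5231, 0.0733, 0.0776]
ee_rot: [0.222, 1.558, -0.221]
force: [-5.1, -0.8, 17.8]
width: 0.004
```

Emit:
send_rows(rows=[[[0.4, 0, 0, 0, 0, 0, 0], [0.8, 0, 0, 0, 0, 0, 0], [1.2, 0, 0, 0, 0, 0, 0], [1.6, 0, 0, 0, 0, 0, 0], [2, 0, 0, 0, 0, 0, 0], [2, 0, 0, 0, 0, 0, 0], [2, 0, 0, 0, 0, 0, 0], [2, 0, 0, 0, 0, 0, 0]]])

```text
clock: 12.25
position: [0.5232, 0.0737, 0.0752]
ee_rot: [0.222, 1.558, -0.22]
force: [-1.7, 1.2, 11.1]
width: 0.005
```

Emit:
send_rows(rows=[[[0.4, 0, 0, 0, 0, 0, 0], [0.8, 0, 0, 0, 0, 0, 0], [1.2, 0, 0, 0, 0, 0, 0], [1.6, 0, 0, 0, 0, 0, 0], [2, 0, 0, 0, 0, 0, 0], [2, 0, 0, 0, 0, 0, 0], [2, 0, 0, 0, 0, 0, 0], [2, 0, 0, 0, 0, 0, 0]]])

```text
clock: 13.05
position: [0.5227, 0.0728, 0.0722]
ee_rot: [0.222, 1.559, -0.221]
force: [1.3, 2.7, 3.6]
width: 0.003
```

Emit:
send_rows(rows=[[[0.5, 0, 0, 0, 0, 0, 0], [1, 0, 0, 0, 0, 0, 0], [1.5, 0, 0, 0, 0, 0, 0], [2, 0, 0, 0, 0, 0, 0], [2.5, 0, 0, 0, 0, 0, 0], [2.5, 0, 0, 0, 0, 0, 0], [2.5, 0, 0, 0, 0, 0, 0], [2.5, 0, 0, 0, 0, 0, 0]]])

```text
clock: 13.85
position: [0.5226, 0.0726, 0.0697]
ee_rot: [0.221, 1.56, -0.222]
force: [1.2, 2.0, 2.9]
width: 0.002
```

Emit:
send_rows(rows=[[[0, 0, 0, 0, 0, 0, 0], [-2, 0, 0, 0, 0, 0, 0], [-4, 0, 0, 0, 0, 0, 0], [-7, 0, 0, 0, 0, 0, 0], [-12, 0, 0, 0, 0, 0, 0], [-20, 0, 0, 0, 0, 0, 0], [-40, 0, 0, 0, 0, 0, 0], [-70, 0, 0, 0, 0, 0, 0]]])

```text
clock: 14.65
position: [0.5212, 0.0718, 0.1394]
ee_rot: [0.221, 1.563, -0.223]
force: [1.4, -0.1, 0.6]
width: 0.004
```

```bash
python3 - <<'E'
from h import *
s=arm.observe(); print(s['clock'],s['position'],s['force'])
p,d=save('scene','s4'); C=cloud('scene',d)
hsv=cv2.cvtColor(p,cv2.COLOR_RGB2HSV); 
for (a,b) in ((265,292),(320,345)):
  m=cv2.inRange(hsv,(20,140,60),(35,255,255)).astype(bool); mm=np.zeros_like(m); mm[180:212,a:b]=m[180:212,a:b]
  Q=C[mm]; print(mm.sum(),np.median(Q,0).round(4),np.percentile(Q[:,2],[10,50,90]).round(4))
cv2.imwrite('pics/s4z.png',cv2.resize(cv2.imread('pics/s4.png')[130:260,220:390],None,fx=4,fy=4,interpolation=cv2.INTER_CUBIC))
E
```

```text
14.65 [0.52118997 0.07184514 0.1394014 ] [ 1.40034729 -0.11220211  0.57340224]
154 [0.5134 0.0535 0.0775] [0.0754 0.0775 0.0791]
125 [ 0.4708 -0.0948  0.0775] [0.0756 0.0775 0.0793]
```

View pics/s4z.png

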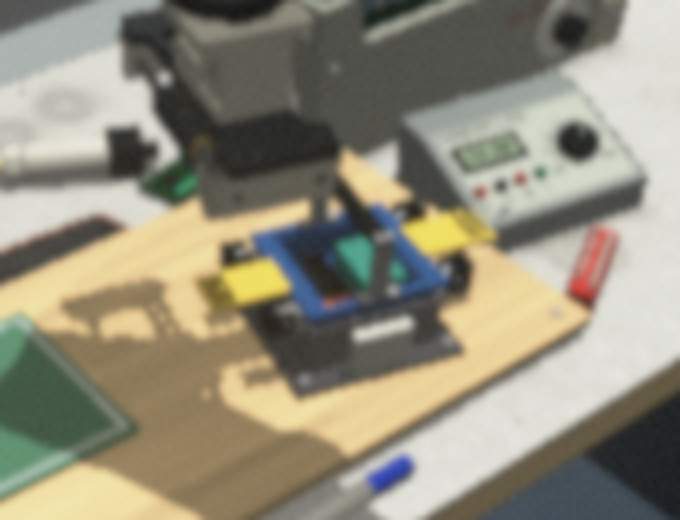

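Both tabs are now at z≈0.0775, so the tray is level and 9 mm up. Next: turn 90° above the handle and open the gripper.

```bash
python3 - <<'E'
from h import *
goal([*O,.21],DX);goal([*O,.21],DY)
print(arm.observe()['joints'].round(2))
E
```

```text
shift [ -65.3 -100.3   -1.4] turn [-0.2  0.2 -0.1]
shift [ -65.3 -100.3   -1.4] turn [89.8  0.1 -0.2]
[ 0.13  0.42 -0.49  1.88  0.25  0.9  -0.76]
```

Emit:
send_rows(rows=[[[-30, 0, 0, 4, 0, 0, 0], [-60, -5, 0, 12, 0, 0, 10], [-65, -25, 0, 20, 0, 0, 30], [-65, -50, 0, 28, 0, 0, 65], [-65, -75, 0, 36, 0, 0, 65], [-65, -93, 0, 44, 0, 0, 65], [-65, -100, 0, 52, 0, 0, 65], [-65, -100, 0, 60, 0, 0, 65]]])

```text
clock: 15.5
position: [0.494, -0.0253, 0.205]
ee_rot: [1.035, 1.31, -1.037]
force: [0.0, 0.0, -0.8]
width: 0.561
```

```bash
python3 - <<'E'
from h import *
s=arm.observe(); print(s['clock'],s['position'],s['joints'].round(2))
goal([*O,.19],DY)
E
```

```text
15.5 [ 0.49397575 -0.02532102  0.20497814] [ 0.16  0.26 -0.27  1.89  0.08  0.99 -1.48]
shift [15.   1.1 -2.1] turn [29.3  0.1  0. ]
```

Emit:
send_rows(rows=[[[0, 0, 0, 6, 0, 0, 65], [0, 0, 0, 12, 0, 0, 65], [0, 0, 0, 18, 0, 0, 65], [0, 0, 0, 24, 0, 0, 65], [5, 0, 0, 29, 0, 0, 65], [10, 0, 0, 29.5, 0, 0, 65], [15, 1, -1, 29.5, 0, 0, 65], [15, 1, -1, 29.5, 0, 0, 65]]])

```text
clock: 16.3
position: [0.495, -0.022, 0.189]
ee_rot: [1.405, 1.069, -1.407]
force: [0.5, -0.2, 0.2]
width: 0.652
```

```bash
python3 - <<'E'
from h import *
save('wrist','w2'); s=arm.observe();print(s['clock'],s['position'],s['joints'].round(2))
for t in ('handle','tab_right','tab_left','mat_top'):
    print(t,[(np.round(x['xy'],1),round(x['confidence'],2)) for x in finder.place_of('wrist',t)[:2]])
    for x in finder.place_of('wrist',t)[:1]: print(wz(x['xy'],{'handle':.123,'mat_top':.024}.get(t,.078),s))
goal([*O,.104],DY)
E
```

```text
16.35 [ 0.49517623 -0.02210923  0.18938056] [ 0.09  0.28 -0.18  1.92  0.06  0.95 -1.97]
handle [(array([256.5, 209.6]), 0.65)]
[ 0.49492406 -0.02081304  0.123     ]
tab_right [(array([359.2, 193.5]), 0.65)]
[ 0.46766473 -0.11845518  0.078     ]
tab_left [(array([155.5, 188.4]), 0.74)]
[0.52664498 0.07338601 0.078     ]
mat_top [(array([ 53.9, 181.2]), 0.73), (array([254.5, 178.5]), 0.64)]
[0.5689639  0.23988006 0.024     ]
shift [85.8 -0.8  1.1] turn [ 0.3  0.  -0. ]
```

View pics/w2.png

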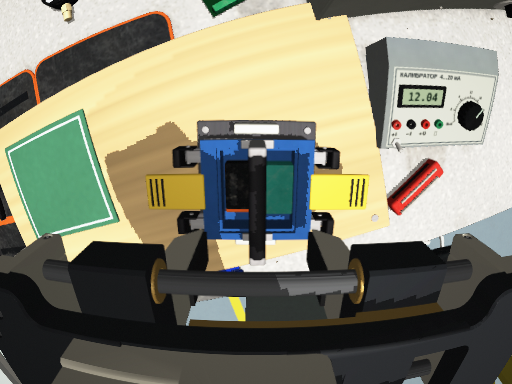

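Wrist view: handle bar between the open fingers (257,205 px), tabs level at (175,192) and (340,192). The tool is centred within 1 mm. Descend and grip.

Emit:
send_rows(rows=[[[15, 0, 0, 0, 0, 0, 65], [30, 0, 0, 0, 0, 0, 65], [45, 0, 0, 0, 0, 0, 65], [60, 0, 0, 0, 0, 0, 65], [72, 0, 0, 0, 0, 0, 65], [80, 0, 0, 0, 0, 0, 65], [84, 0, 0, 0, 0, 0, 65], [85, 0, 0, 0, 0, 0, 65]]])

```text
clock: 17.55
position: [0.4955, -0.0222, 0.1045]
ee_rot: [1.408, 1.067, -1.408]
force: [0.1, -0.1, -0.2]
width: 0.651
```

Emit:
send_rows(rows=[[[0, 0, 0, 0, 0, 0, 65], [0, 0, 0, 0, 0, 0, 40], [0, 0, 0, 0, 0, 0, 25], [0, 0, 0, 0, 0, 0, 15], [0, 0, 0, 0, 0, 0, 5], [0, 0, 0, 0, 0, 0, 0], [0, 0, 0, 0, 0, 0, 0], [0, 0, 0, 0, 0, 0, 0]]], grip_force=30)

```text
clock: 18.35
position: [0.4955, -0.0222, 0.1047]
ee_rot: [1.408, 1.067, -1.408]
force: [-0.9, -0.2, -0.1]
width: 0.149
```

```bash
python3 - <<'E'
from h import *
s=arm.observe();print(s['clock'],s['position'],s['force'],s['ft_torque'],s['width'])
E
```

```text
18.35 [ 0.49550618 -0.02216041  0.10471854] [-0.9377646  -0.21345057 -0.13415014] [0.02111892 0.0511487  0.05386797] 0.14945003918662136
```

Width 0.149 is 13.7 mm, which matches the bar. Now the 6 mm trial lift.

Emit:
send_rows(rows=[[[-1, 0, 0, 0, 0, 0, 0], [-2, 0, 0, 0, 0, 0, 0], [-3, 0, 0, 0, 0, 0, 0], [-4, 0, 0, 0, 0, 0, 0], [-5, 0, 0, 0, 0, 0, 0], [-6, 0, 0, 0, 0, 0, 0], [-6, 0, 0, 0, 0, 0, 0], [-6, 0, 0, 0, 0, 0, 0]]])

```text
clock: 19.15
position: [0.4955, -0.0222, 0.1107]
ee_rot: [1.408, 1.067, -1.408]
force: [0.3, 0.2, -3.1]
width: 0.149
```

```bash
python3 - <<'E'
from h import *
F=[]
for i in range(4):
    p,d=optics.get_image('scene'); s=arm.observe(); F.append(s['force'])
cv2.imwrite('pics/s5z.png',cv2.resize(cv2.cvtColor(p,cv2.COLOR_RGB2BGR)[130:260,220:390],None,fx=4,fy=4,interpolation=cv2.INTER_CUBIC))
print(s['clock'],s['position'],np.round(F,2))
E
```

```text
19.35 [ 0.49545519 -0.02214401  0.11066223] [[-0.59  0.42 -1.9 ]
 [ 1.48 -0.03 -2.34]
 [ 0.03  0.23 -2.89]
 [ 0.4  -0.14 -2.45]]
```

View pics/s5z.png

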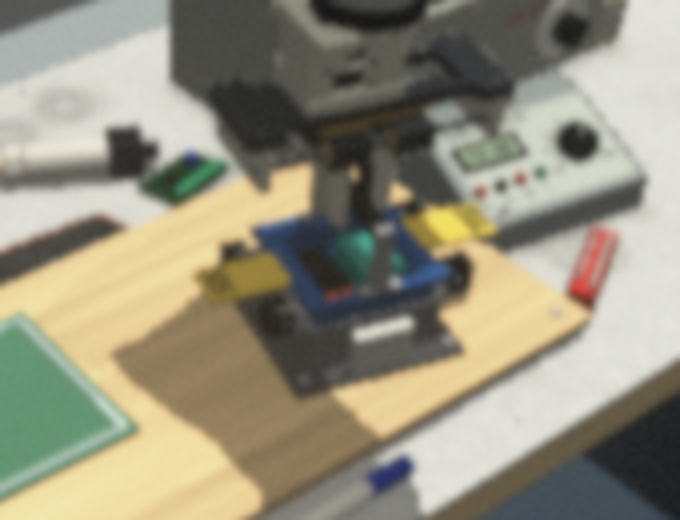

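The load is about 2.5 N, which is the blue tray alone, and the grey tray's label hasn't moved. Lift.

Emit:
send_rows(rows=[[[-3, 0, 0, 0, 0, 0, 0], [-7, 0, 0, 0, 0, 0, 0], [-13, 0, 0, 0, 0, 0, 0], [-21, 0, 0, 0, 0, 0, 0], [-33, 0, 0, 0, 0, 0, 0], [-46, 0, 0, 0, 0, 0, 0], [-60, 0, 0, 0, 0, 0, 0], [-72, 0, 0, 0, 0, 0, 0]]])

```text
clock: 20.15
position: [0.4958, -0.0221, 0.1844]
ee_rot: [1.408, 1.066, -1.407]
force: [1.1, -0.3, -2.6]
width: 0.155
```

```bash
python3 - <<'E'
from h import *
p,d=save('scene','s6'); s=arm.observe(); print(s['clock'],s['position'],s['force'],s['width'])
pt,dt=save('top','t6')
cv2.imwrite('pics/s6z.png',cv2.resize(cv2.cvtColor(p,cv2.COLOR_RGB2BGR)[110:280,150:390],None,fx=3,fy=3,interpolation=cv2.INTER_CUBIC))
# mat center from initial images incl. white border
for n in ('top','scene'):
  im=cv2.imread('pics/%s1.png'%n); hsv=cv2.cvtColor(im,cv2.COLOR_BGR2HSV); H=cv2.inRange(hsv,(50,50,30),(95,255,220))
  k,l,s_,c=cv2.connectedComponentsWithStats(H); 
  big=[i for i in range(1,k) if s_[i,4]>30 and 150<c[i][0]<260 and 150<c[i][1]<270]; print(n,[(s_[i].tolist()) for i in big])
  pts=np.vstack([np.argwhere(l==i)[:,::-1] for i in big])
  W=np.array([at_z(n,q,.024)[:2] for q in cv2.convexHull(pts.astype(np.int32))[:,0]],np.float32); print(cv2.minAreaRect(W))
E
```

```text
20.2 [ 0.49679719 -0.02206614  0.18599131] [ 0.93228501  0.21668811 -0.58786611] 0.15065829140694206
top [[173, 179, 60, 54, 2720]]
((0.5664013624191284, 0.23842908442020416), (0.15749888122081757, 0.14758862555027008), 88.66400146484375)
scene [[182, 211, 66, 47, 1684]]
((0.5652960538864136, 0.23945888876914978), (0.13644832372665405, 0.1290116161108017), 88.53619384765625)
```

View pics/s6z.png

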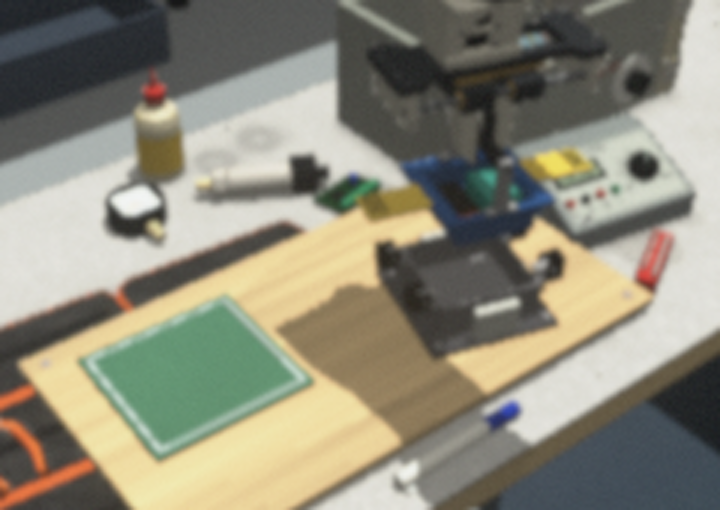

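Only the blue tray came up; the grey rack sits at (490,280) in the zoom and is still down. Carry it to the mat at (0.566, 0.2385).

```bash
python3 - <<'E'
from h import *
y=np.radians(-1.5)
goal([.566,.2385,.19],[-np.sin(y),np.cos(y)]); print(arm.observe()['joints'].round(2))
E
```

```text
shift [  -4.9   -3.8 -269.6] turn [-14.2  -0.   -0.2]
[ 0.09  0.28 -0.18  1.92  0.06  0.94 -1.97]
```

Emit:
send_rows(rows=[[[-5, 0, -5, 0, 0, 0, 0], [-7, 0, -15, 0, 0, 0, 0], [-7, 0, -30, -1, 0, 0, 0], [-7, 0, -50, -2.5, 0, 0, 0], [-7, -1, -72, -4, 0, 0, 0], [-7, -1, -95, -5.5, 0, 0, 0], [-7, -2, -118, -7, 0, 0, 0], [-7, -2, -140, -8, 0, 0, 0]]])

```text
clock: 21.05
position: [0.5313, 0.1165, 0.1893]
ee_rot: [1.304, 1.146, -1.304]
force: [-1.3, -0.2, -1.6]
width: 0.148
```

```bash
python3 - <<'E'
from h import *
y=np.radians(-1.5)
goal([.566,.2385,.19],[-np.sin(y),np.cos(y)]); s=arm.observe(); print(s['clock'],s['joints'].round(2),s['width'],s['position'])
E
```

```text
shift [  -0.7   18.6 -125.5] turn [-5.9 -0.   0. ]
21.05 [-0.12  0.36 -0.26  1.8   0.1   0.99 -2.12] 0.14838404565455734 [0.5312926  0.11647691 0.18925198]
```

Emit:
send_rows(rows=[[[0, 3, -20, -1, 0, 0, 0], [0, 6, -40, -2, 0, 0, 0], [0, 9, -60, -3, 0, 0, 0], [0, 12, -80, -4, 0, 0, 0], [0, 15, -97, -5, 0, 0, 0], [0, 17, -110, -5.5, 0, 0, 0], [0, 18, -118, -6, 0, 0, 0], [0, 18, -121, -6, 0, 0, 0]]])

```text
clock: 21.85
position: [0.5655, 0.2314, 0.1896]
ee_rot: [1.23, 1.196, -1.23]
force: [0.3, -0.4, -2.5]
width: 0.146
```

```bash
python3 - <<'E'
from h import *
y=np.radians(-1.5)
p,d=save('top','t7');save('scene','s7')
goal([.566,.2385,.084],[-np.sin(y),np.cos(y)]); s=arm.observe(); print(s['clock'],s['joints'].round(2),s['width'],s['position'])
E
```

```text
shift [105.6   0.4  -8. ] turn [-0.2  0.   0. ]
21.95 [-0.28  0.46 -0.29  1.64  0.15  1.06 -2.2 ] 0.14766030696851576 [0.56538627 0.23053305 0.18960535]
```

View pics/s7.png

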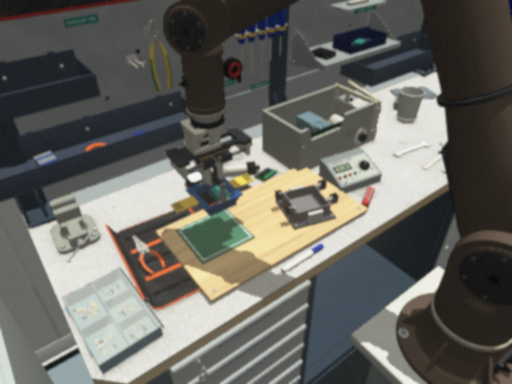

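Emit:
send_rows(rows=[[[0, 0, -4, 0, 0, 0, 0], [8, 0, -8, 0, 0, 0, 0], [20, 0, -8, 0, 0, 0, 0], [35, 0, -8, 0, 0, 0, 0], [50, 0, -8, 0, 0, 0, 0], [65, 0, -8, 0, 0, 0, 0], [77, 0, -8, 0, 0, 0, 0], [83, 0, -8, 0, 0, 0, 0]]])

```text
clock: 22.75
position: [0.5648, 0.238, 0.1048]
ee_rot: [1.229, 1.196, -1.233]
force: [-0.9, 1.2, -2.2]
width: 0.152
```

```bash
python3 - <<'E'
from h import *
y=np.radians(-1.5)
p,d=save('scene','s8'); s=arm.observe()
goal([.566,.2385,.084],[-np.sin(y),np.cos(y)]);  print(s['clock'],s['force'],s['width'],s['position'])
cv2.imwrite('pics/s8z.png',cv2.resize(cv2.cvtColor(p,cv2.COLOR_RGB2BGR)[150:290,140:310],None,fx=4,fy=4,interpolation=cv2.INTER_CUBIC))
C=cloud('scene',d); hsv=cv2.cvtColor(p,cv2.COLOR_RGB2HSV); m=cv2.inRange(hsv,(22,140,60),(34,255,255))
k,l,st,c=cv2.connectedComponentsWithStats(m)
for i in range(1,k):
    if st[i,4]>25: print(st[i],np.median(C[l==i],0).round(4))
E
```

```text
shift [20.5  1.3 -0.6] turn [-0.2  0.1  0.1]
22.8 [ 0.30658725  0.6876662  -3.53578902] 0.14891504136199585 [0.56471686 0.23801527 0.10454516]
[150  45   3  17  36] [0.9623 0.172  0.3846]
[162  48   6  17  34] [0.9621 0.1332 0.3709]
[230 202  21  11 130] [0.5572 0.1599 0.0776]
[175 224  24  15 175] [0.5623 0.3186 0.0775]
```

View pics/s8z.png

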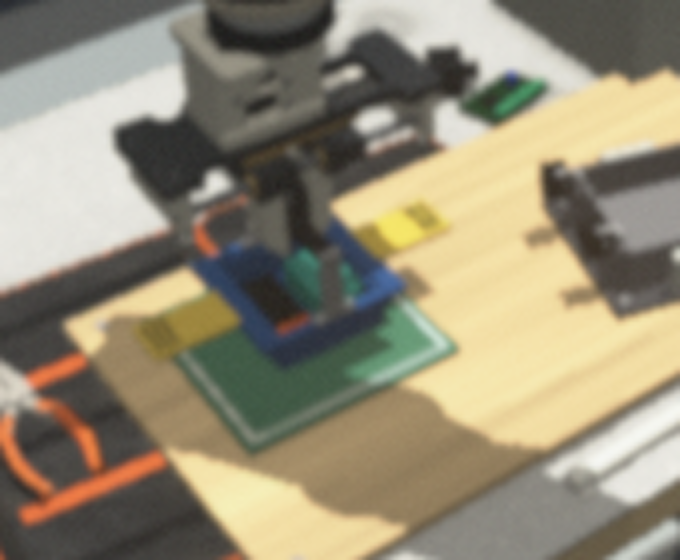

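The tray hangs level and over the middle of the mat; 20 mm to go.

Emit:
send_rows(rows=[[[4, 1, 0, 0, 0, 0, 0], [8, 1, 0, 0, 0, 0, 0], [12, 1, 0, 0, 0, 0, 0], [15, 1, 0, 0, 0, 0, 0], [17, 1, 0, 0, 0, 0, 0], [18.5, 1, 0, 0, 0, 0, 0], [19.5, 1, 0, 0, 0, 0, 0], [20, 1, 0, 0, 0, 0, 0]]])

```text
clock: 23.6
position: [0.5667, 0.2387, 0.0867]
ee_rot: [1.231, 1.195, -1.231]
force: [-0.5, 1.2, -3.4]
width: 0.146
```

Emit:
send_rows(rows=[[[0.4, 0, 0, 0, 0, 0, 0], [0.8, 0, 0, 0, 0, 0, 0], [1.2, 0, 0, 0, 0, 0, 0], [1.6, 0, 0, 0, 0, 0, 0], [2, 0, 0, 0, 0, 0, 0], [2, 0, 0, 0, 0, 0, 0], [2, 0, 0, 0, 0, 0, 0], [2, 0, 0, 0, 0, 0, 0]]])

```text
clock: 24.4
position: [0.5667, 0.2387, 0.0847]
ee_rot: [1.231, 1.195, -1.231]
force: [0.4, 0.7, -1.8]
width: 0.15
```

Emit:
send_rows(rows=[[[0.3, 0, 0, 0, 0, 0, 0], [0.6, 0, 0, 0, 0, 0, 0], [0.9, 0, 0, 0, 0, 0, 0], [1.2, 0, 0, 0, 0, 0, 0], [1.5, 0, 0, 0, 0, 0, 0], [1.5, 0, 0, 0, 0, 0, 0], [1.5, 0, 0, 0, 0, 0, 0], [1.5, 0, 0, 0, 0, 0, 0]]])

```text
clock: 25.2
position: [0.5667, 0.2387, 0.084]
ee_rot: [1.231, 1.195, -1.23]
force: [-2.8, -1.3, 7.6]
width: 0.15
```

Contact: it stands on the mat at z 0.084, as predicted. Ease off slightly, then release.

Emit:
send_rows(rows=[[[-0.4, 0, 0, 0, 0, 0, 0], [-0.7, 0, 0, 0, 0, 0, 0], [-0.7, 0, 0, 0, 0, 0, 20], [-0.7, 0, 0, 0, 0, 0, 30], [-0.7, 0, 0, 0, 0, 0, 45], [-0.7, 0, 0, 0, 0, 0, 60], [-0.7, 0, 0, 0, 0, 0, 60], [-0.7, 0, 0, 0, 0, 0, 60]]])

```text
clock: 26.0
position: [0.5667, 0.2387, 0.0839]
ee_rot: [1.231, 1.195, -1.231]
force: [-0.2, -0.5, 0.4]
width: 0.57
```

Emit:
send_rows(rows=[[[-5, 0, 0, 0, 0, 0, 60], [-15, 0, 0, 0, 0, 0, 60], [-30, 0, 0, 0, 0, 0, 60], [-50, 0, 0, 0, 0, 0, 60], [-70, 0, 0, 0, 0, 0, 60], [-90, 0, 0, 0, 0, 0, 60], [-110, 0, 0, 0, 0, 0, 60], [-120, 0, 0, 0, 0, 0, 60]]])

```text
clock: 26.8
position: [0.5675, 0.2393, 0.2072]
ee_rot: [1.234, 1.194, -1.227]
force: [0.2, 0.4, -0.4]
width: 0.601
```

Emit:
send_rows(rows=[[[0, 0, 20, 0, 0, 0, 60], [0, 0, 50, 0, 0, 0, 60], [0, 0, 90, 0, 0, 0, 60], [0, 0, 130, 0, 0, 0, 60], [0, 0, 170, 0, 0, 0, 60], [0, 0, 210, 0, 0, 0, 60], [0, 0, 235, 0, 0, 0, 60], [0, 0, 240, 0, 0, 0, 60]]])

```text
clock: 27.6
position: [0.5594, -0.0057, 0.2043]
ee_rot: [1.233, 1.191, -1.236]
force: [-0.3, -0.5, -0.0]
width: 0.598
```

```bash
python3 - <<'E'
from h import *
s=arm.observe(); print(s['clock'],s['force'],s['width'],s['position'])
p,d=save('top','t9'); C=cloud('top',d); hsv=cv2.cvtColor(p,cv2.COLOR_RGB2HSV); m=cv2.inRange(hsv,(24,150,80),(34,255,255))
k,l,st,c=cv2.connectedComponentsWithStats(m)
for i in range(1,k):
    if st[i,4]>60:
        v,u=np.where(l==i); print(st[i],np.mean([at_z('top',q,.077)for q in zip(u,v)],0).round(4),np.median(C[l==i],0).round(4))
p2,_=save('scene','s9')
cv2.imwrite('pics/t9z.png',cv2.resize(cv2.cvtColor(p,cv2.COLOR_RGB2BGR)[120:300,110:400],None,fx=2.7,fy=2.7,interpolation=cv2.INTER_CUBIC))
E
```

```text
27.6 [-0.25101806 -0.50048534 -0.02998259] 0.5980956811252907 [ 0.55941602 -0.00571046  0.20430721]
[220   0   8  21  67] [1.1197 0.1843 0.077 ] [0.9624 0.1693 0.3054]
[251  96  17  10  92] [0.8459 0.0861 0.077 ] [0.8627 0.0852 0.034 ]
[161 196  22  14 300] [0.5651 0.3145 0.077 ] [0.5673 0.3191 0.0572]
[221 198  23  13 277] [0.5611 0.1565 0.077 ] [0.5641 0.1575 0.0573]
```

View pics/t9z.png

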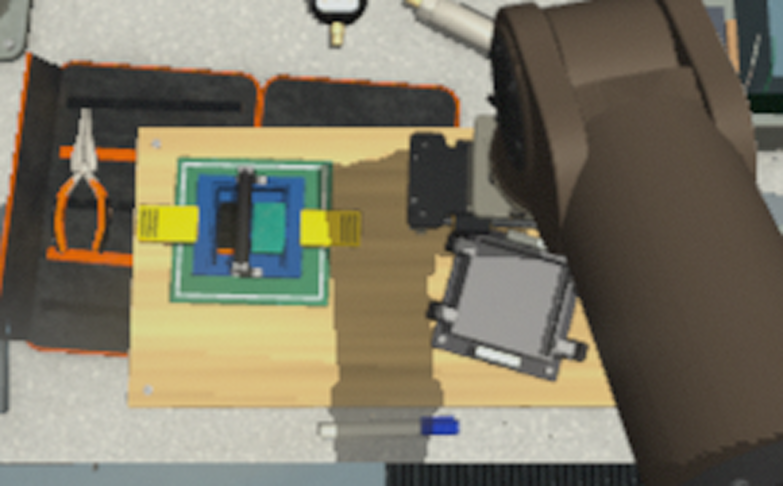

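View pics/s9.png

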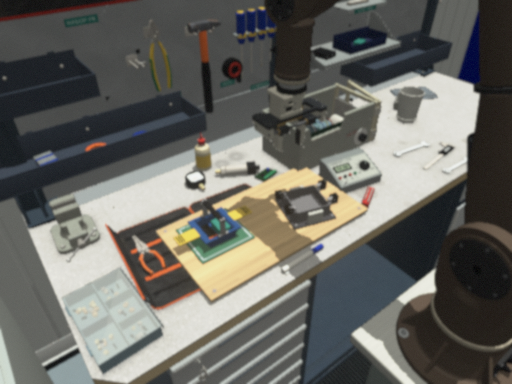

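The tray stands level: both tabs at z 0.057, exactly as expected on the mat. Its centre is about (0.566, 0.238), and the grey tray is down in its rack. Handing in.

```bash
python3 - <<'E'
from h import *
print(arm.sign_off()); print(arm.observe()['clock'])
E
```

```text
the job is handed in; nothing more can be done
None
the job is handed in; nothing more can be done
```

The blue tray is standing upright in the middle of the green mat, and the grey tray stayed down in its rack. I handed the job in at about 28 s. The sign-off gave no verdict.

- **Freeing the clips:** I pressed the right tab first, where the force rose to about 17 N and fell to about 2.5 N after roughly 8 mm. I then pressed the left tab, where it rose to about 18 N and fell to about 3 N after 10 to 12 mm. With both ends out, both tabs read the same height (0.0775 m), so the tray was level on its clips.
- **Trial lift:** A 6 mm lift by the handle read about 2.5 N, which is the blue tray alone. The pictures also showed the grey tray had not moved.
- **Final checks:** Both tabs read 0.057 m, which is the height expected on the mat with the tray level. The tray centre measured within about 1 mm of the mat centre, against a camera calibration good to about 2 mm. The gripper was clear and touching nothing.
- **Bystanders:** In the last pictures the items I could see looked unmoved. I judged that by eye and did not measure it.

No check failed. Early camera estimates of the tray position differed by up to about 7 mm. The top and wrist views agreed to about 3 mm, and I used those.

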